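# Seat a vial in the label reader's three-pin nest

## Task

Pick out the mid-sized vial, the one whose body fits the reader's three pins, stand it upright on the reader's plate on the open side of the pins, about two finger-widths (30 to 50 mm) short of its home, and let go of it. Then nudge it across the plate until it stands home against all three pins, and back away. Leave the small vial and the wide jar where they stand.

Things in the scene. Friction and masses are not known exactly. Their poses are not given: they have to be found in the camera images.
- vial: The vial to seat: amber glass, paper label, aluminium cap, upright on the bench, 72 mm tall, about 100 g. Plain cylinder 44 mm in diameter up to 50 mm, then a shoulder, a neck and a cap 30 mm wide. Origin at the centre of its underside, z up its axis. Nudge it low (within 25 mm of its foot) or it may tip.
- nest_home (a point): Home of the vial: centre of its foot, on top of the fixed 8 mm plate. x points from the open side into the pins, z up. Plate (mm): x -100 to 95, y -65 to 65. Three steel pins, 10 dia, 30 high, centres 27 from here: (27, 0), (13.5, 23.4), (13.5, -23.4); a 44 mm body at home touches all three. White reader housing behind: x 45 to 90, y -50 to 50, 45 high.
- small_vial: Bystander, to be left alone: an amber vial of the same make, 26 mm in diameter and 55 mm tall, standing on the bench. Origin at the centre of its underside.
- jar: Bystander, to be left alone: a wide amber jar with a white lid, 64 mm in diameter and 52 mm tall, standing on the bench. Origin at the centre of its underside. The three containers swap places between runs, with at least 115 mm between centres.
Things that resemble listed ones, but are neither listed nor needed, are in the scene too. Leave any red look-alike of the vial alone. Leave any purple look-alike of the part that bears nest_home alone.

How it is judged:
On the way:
1. The vial stands upright and released on the plate, on the open side of the pins, its centre 10 to 80 mm short of home and within 40 mm of the centre line (x of vial in the frame of nest_home between -0.08 and -0.01 m and y of vial in the frame of nest_home between -0.04 and 0.04 m and z of vial in the frame of nest_home between -0.003 and 0.003 m and angle between vial's own z axis and vertical below 0.1 rad and linear speed of vial below 0.02 m/s and contact force between the fingers and vial below 0.05 N), for 0.2 s.
At the end, for the whole second after the job is handed in: The mid-sized vial stands upright (within 0.1 rad) and at rest on the plate, its centre within 6 mm of home against the three pins; the small vial and the jar are within 20 mm of where they started (horizontal distance between vial and nest_home below 0.006 m and z of vial in the frame of nest_home between -0.003 and 0.003 m and angle between vial's own z axis and vertical below 0.1 rad and linear speed of vial below 0.01 m/s and distance of each of small_vial, jar from where it was at the start of the episode below 0.02 m); the robot touches nothing.
It fails at once if the vial is tipped more than 0.6 rad (angle between vial's own z axis and vertical above 0.6 rad).
It fails at once if the small vial is moved 20 mm or more (distance of small_vial from where it was at the start of the episode above 0.02 m).
It fails at once if the jar is moved 20 mm or more (distance of jar from where it was at the start of the episode above 0.02 m).
It also fails if it takes over 48 s, if anything falls off the work surface, if the arm or the gripper's body presses on something with over 40 N, if the wrist force passes 120 N, or if a joint passes its speed limit or range.

## Robot

A 6-joint arm with a two-finger parallel gripper is mounted at the origin on the work surface. World frame = base frame: x ahead of the robot, y to its left, z up, the work surface at z = 0. Lengths are in m, angles in rad, forces in N, time in s.
With the tool pointing down it reaches from about 0.4 to 0.825 m from the base axis. Payload 7 kg.
Tool frame: the origin (TCP) lies at the very end of the fingers, on their centre line; the grasp point (between the pads) lies 19 mm behind it; z points along the fingers, y is the line along which they close (so a half turn about z gives the same grasp; the last joint's range is limited). The gripper opens to 88 mm and grips with 3 to 60 N. Pads are 19 mm wide; open, the fingers measure 130 mm over their backs; the gripper's body (78 mm by 193 mm) begins 47 mm behind the grasp point.
Start: joints at [1.556, 0.359, 0.012, 0, -1.224, -0.288], TCP at [0.201, 0.644, 0.198] pointing down, gripper open.
Joint ranges: [-3.07, 3.07], [-1.43, 2.12], [-1.02, 1.25], [-3.03, 1.67], [-3.05, -0], [-3.03, 3.03]. Speed limits (rad/s): [2.39, 2.39, 3.01, 3.14, 3.14, 3.14].

## Interface

Orientations are given as a unit quaternion [w, x, y, z].
In Python, from bench import ctrl, snapshot, camera_params, look_for, regions_of, tip_of gives the robot as it stands.
- The arm moves only by the tool arm_command, never from a script. Its argument "moves" is a list that holds one entry, the list of rows, each a list of 7 numbers: the shift along the tool's x, y, z in mm, then the turn, a rotation vector about the tool's x, y, z in degrees, then the gripper's target within -1 to 1 (fully open at 1, half-way at 0, shut at -1). In form: [[[tx, ty, tz, wx, wy, wz, hand], ...]]. A call has 1 to 8 rows; each row shifts and turns the commanded pose from where the row before left it, along the tool's axes as they then stand; what a row does not reach is not made up. A row lasts 1/8 s, in which the tool goes at most 62.5 mm and 10.7 degrees, less where a joint would pass 70% of its speed; a pose out of reach is approached as far as the arm can. A call with a gripper value outside its range is refused whole. The fingers move at their own pace and stop on an object; "force" is the grip in N (left out, the last holds). Time passes only in rows, so rows that do not move let the fingers close. It gives the time, the measured TCP pose, the force, the opening and the grip force at its end, in the units of the state.
- ctrl.observe(): the state, without advancing time (a new reading comes with each control period).
- snapshot(name): name is "scene" or "side" or "wrist"; returns the picture (480x640x3 uint8, red, green, blue); there is no depth.
- camera_params(name): a dict with "intrinsics" (3x3 intrinsics, pixels), "rvec" (rotation vector, rad) and "tvec" (3), from world to camera coordinates, as OpenCV has them. Camera axes: x right, y down, z forward; pixel columns grow to the right and rows downward; lengths in m; the calibration is good to about 2 mm. A picture is of the moment at which its call begins: read the wrist's pose just before it. camera_params takes no time and is no camera call; for the wrist camera it gives the pose at the moment of the call.
- ctrl.sign_off(): hands the job in; it is judged then, once.
Trained networks look in the newest picture that a camera, given by its name, has taken for a name from the list of things; names that differ only in an ending like _2 or _b are one class to them, and where a whole thing is asked for, a point or a joint stands for the part that bears it (a point fixed in the world has none). Each returns a list of dicts, best first, with "confidence" (0 to 1); they miss things now and then, are a little off and sometimes report something else, mostly with a low value. They report only what shows in the picture. A call takes as long as a camera call. They do not tell look-alikes from the thing itself.
- look_for(camera, name): "xyz" ([x, y, z] in m, in the coordinates of the camera as it stood for that picture, good to about 4 mm: the middle of the surface that is visible of it).
- regions_of(camera, name): "mask" (480x640 bool, what is visible of it).
- tip_of(camera, name): "xyz" ([x, y, z] in m, in the coordinates of the camera as it stood for that picture, good to about 4 mm: a listed point, or the origin of a listed thing).
The state is a dict: "time": time; "joint_pos": joint angles; "joint_velocities": joint speeds; "tau": joint torques, N m; "position": TCP position; "tool_rot": TCP orientation; "ft_force": force on the tool from outside, world axes, zero at the start; "torque": the same for the moment, N m; "width": opening from 0.0 (shut) to 1.0 (fully open); "grasp_force": force on a finger pad.
Only numpy, scipy, OpenCV 4.12 (cv2) and the standard library are available. Lean on these libraries where they do the work, as an engineer would, in place of code of your own. Each camera call takes 0.05 s, during which the arm holds its last target. There are 200 camera calls.

## Working session

There is one attempt and no reset: what is moved stays moved. The work goes in short steps, Python scripts to look and compute and a tool call to move; the robot and the scene stay as the last step left them, time stands still between calls to the robot, and variables do not carry over. Pictures are saved under pics/ and viewed, at most 10 in all, crops included, and the job is handed in when it is done.

Besides the shell and the picture viewer there is one more tool, called after "Call:" by a JSON object that holds its "method" and its "body", one argument or row to a line. arm_command: Moves the arm, as the interface text tells. Its arguments: {"type":"object","properties":{"moves":{"type":"array"},"force":{"type":"number"}},"required":["moves"]}

```bash
mkdir -p pics
cat > h.py <<'E'
import numpy as np, cv2
from bench import ctrl, snapshot, camera_params, look_for, regions_of, tip_of
def w(cam,p,c=None):
    c=c or camera_params(cam); R=cv2.Rodrigues(np.array(c["rvec"],float))[0]
    return R.T@(np.array(p)-np.array(c["tvec"]).ravel())
def px(cam,p):
    c=camera_params(cam); return cv2.projectPoints(np.array([p],float),np.array(c["rvec"],float),np.array(c["tvec"],float),np.array(c["intrinsics"],float),None)[0].ravel().round()
def save(n,im): cv2.imwrite("pics/"+n+".png",im[:,:,::-1])
E
python3 - <<'E'
from h import *
print(ctrl.observe())
for cam in("scene","side"):
    im=snapshot(cam); save(cam+"0",im)
    for n in("vial","nest_home","small_vial","jar"):
        for d in tip_of(cam,n)[:4]:
            q=w(cam,d["xyz"]); print(cam,n,round(d["confidence"],2),q.round(3),px(cam,q))
E
```

```text
{'time': 0.0, 'joint_pos': array([ 1.55612012e+00,  3.59408770e-01,  1.10570679e-02, -3.38274790e-04,
       -1.22409629e+00, -2.88067064e-01]), 'joint_velocities': array([ 0.00075731, -0.00140052,  0.00025765, -0.0003142 , -0.00054996,
        0.00024602]), 'tau': array([ 5.02512721e-04, -5.82715523e+01,  2.93049198e+01,  6.99704692e+00,
        6.81616933e-03, -1.63081031e-04]), 'position': array([0.20114013, 0.64377373, 0.19710993]), 'tool_rot': array([ 8.39802020e-04,  9.88556136e-01, -1.50851116e-01, -4.50059644e-05]), 'ft_force': array([-0.08154419,  0.26123702, -0.51471368]), 'torque': array([ 0.01020344, -0.01700999, -0.00986511]), 'grasp_force': 0.0, 'width': 1.0010848483632124}
scene vial 0.88 [ 0.548 -0.263 -0.001] [248. 348.]
scene vial 0.67 [ 0.369 -0.237 -0.001] [192. 286.]
scene nest_home 0.74 [0.606 0.16  0.011] [437. 242.]
scene small_vial 0.84 [ 0.458 -0.052  0.005] [305. 259.]
scene jar 0.96 [ 0.618 -0.137 -0.002] [340. 328.]
side vial 0.91 [ 0.462 -0.253  0.   ] [362. 186.]
side vial 0.84 [ 0.369 -0.24   0.002] [403. 204.]
side vial 0.68 [ 0.551 -0.262  0.001] [325. 171.]
side vial 0.15 [ 0.452 -0.054  0.002] [324. 251.]
side nest_home 0.84 [0.607 0.16  0.008] [178. 305.]
side nest_home 0.63 [0.298 0.188 0.007] [349. 403.]
side small_vial 0.82 [ 0.454 -0.055  0.003] [324. 250.]
side jar 0.81 [ 0.618 -0.142  0.001] [268. 195.]
```

View pics/scene0.png

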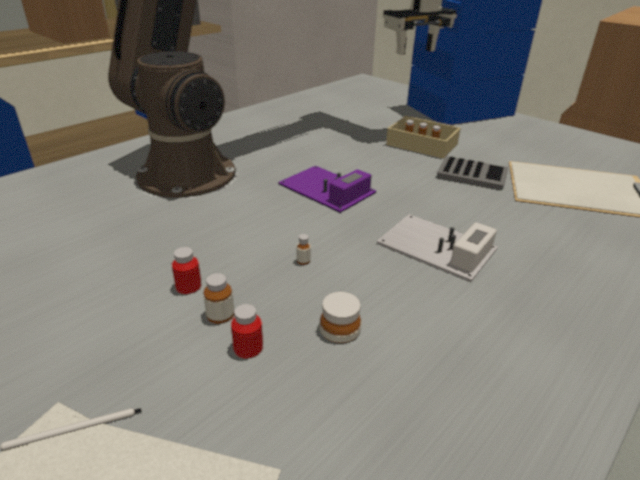

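View pics/side0.png

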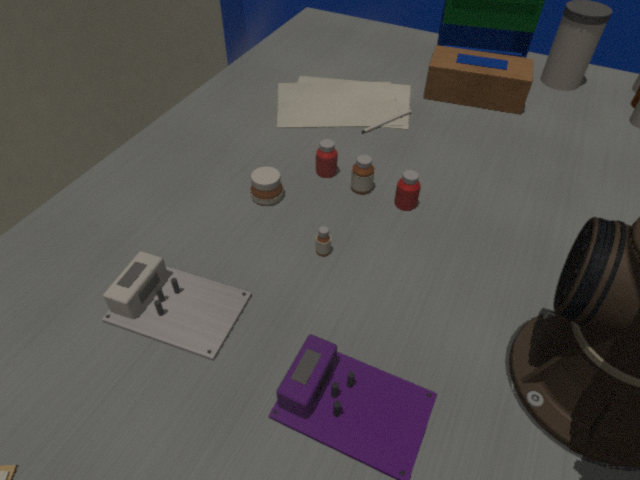

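```bash
cat >> h.py <<'E'
def ray(cam,uv,z):
    c=camera_params(cam);K=np.array(c["intrinsics"],float);R=cv2.Rodrigues(np.array(c["rvec"],float))[0]
    o=-R.T@np.array(c["tvec"]).ravel();d=R.T@np.linalg.solve(K,[uv[0],uv[1],1]);return o+d*(z-o[2])/d[2]
E
python3 - <<'E'
from h import *
im=cv2.imread("pics/scene0.png")
si=cv2.imread("pics/side0.png")
a=cv2.resize(im[225:365,160:370],(780,520))
cv2.imwrite("pics/crop0.png",a)
for cam,pts in(("scene",[(410,217),(379,242),(473,275),(497,247)]),("side",[(250,293),(210,354),(105,317)])):
    for p in pts: print(cam,p,ray(cam,p,.008).round(4))
for cam in("scene","side"):
    for d in regions_of(cam,"nest_home")[:3]:
        m=d["mask"];ys,xs=np.nonzero(m)
        P=np.array([ray(cam,p,.008)[:2] for p in zip(xs,ys)])
        r=cv2.minAreaRect((P*1000).astype(np.float32)); print(cam,round(d["confidence"],2),xs.mean(),ys.mean(),r)
E
```

```text
scene (410, 217) [0.513  0.2061 0.008 ]
scene (379, 242) [0.5238 0.0848 0.008 ]
scene (473, 275) [0.7068 0.1184 0.008 ]
scene (497, 247) [0.6971 0.2311 0.008 ]
side (250, 293) [0.5171 0.089  0.008 ]
side (210, 354) [0.5098 0.2115 0.008 ]
side (105, 317) [0.6928 0.2307 0.008 ]Traceback (most recent call last):
  File "<stdin>", line 11, in <module>
  File "h.py", line 10, in ray
    c=camera_params(cam);K=np.array(c["intrinsics"],float);R=cv2.Rodrigues(np.array(c["rvec"],float))[0]
ValueError: time passes only in moves, steps and waits
```

View pics/crop0.png

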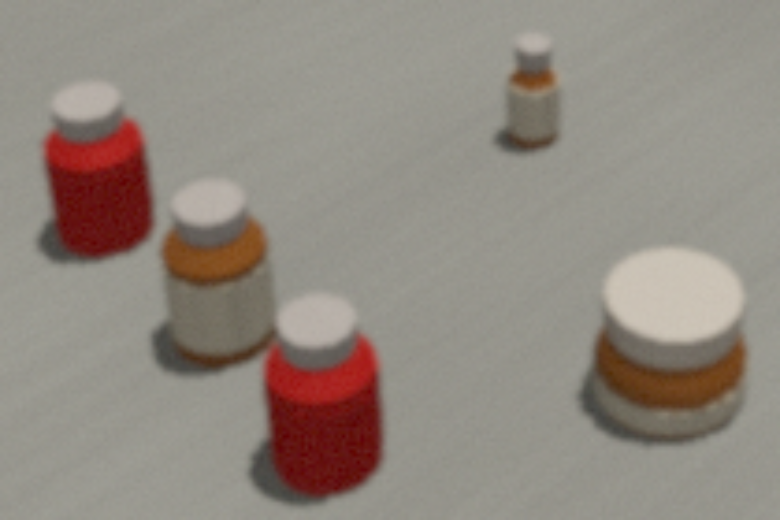

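Candidates in the scene picture: amber labelled vial (218,300), red look-alikes (187,272) and (247,332), small vial (304,250), jar (340,317). I choose the amber one at (218,300); the crop confirms it is amber with a label and an aluminium cap. The white plate at (437,242) is the reader, and the purple one at (328,187) is a decoy. I'm moving over the plate first.

Call:
{"method": "arm_command", "body": {
  "moves": [
    [[0,0,0,0,0,-10.3,1],[40,43,-10,0,0,0,1],[40,43,-10,0,0,0,1],[40,43,-10,0,0,0,1],[40,43,-10,0,0,0,1],[40,43,-10,0,0,0,1],[40,43,-10,0,0,0,1],[40,43,-10,0,0,0,1]]
  ]
}}

```text
time: 1.55
position: [0.4431, 0.3096, 0.2688]
tool_rot: [-0.0, 0.998, -0.061, 0.0]
ft_force: [0.7, 0.9, 0.2]
width: 1.0
grasp_force: 0.0
```

Call:
{"method": "arm_command", "body": {
  "moves": [
    [[40,43,-10,0,0,0,1],[40,43,-10,0,0,0,1],[20,43,-10,0,0,0,1],[0,0,0,0,0,0,1],[0,0,0,0,0,0,1]]
  ]
}}

```text
time: 2.17
position: [0.5255, 0.1708, 0.298]
tool_rot: [-0.0, 0.998, -0.062, -0.0]
ft_force: [0.8, 0.2, -0.7]
width: 1.004
grasp_force: 0.0
```

```bash
cat >> h.py <<'E'
from scipy.spatial.transform import Rotation as Rn
def st():
    s=ctrl.observe();q=s["tool_rot"];R=Rn.from_quat([q[1],q[2],q[3],q[0]]).as_matrix()
    return s["position"],R,np.degrees(np.arctan2(R[1,0],R[0,0])),s
def rel(t):  # world target -> tool-frame shift in mm
    p,R,_,_=st();return (R.T@(np.array(t)-p)*1000).round(1)
E
python3 - <<'E'
from h import *
p,R,y,s=st();print(p,y,R[:,2],s["time"])
c=camera_params("wrist");im=snapshot("wrist");save("wr1",im)
for n in("nest_home","vial"):
  for d in tip_of("wrist",n)[:3]:
    q=w("wrist",d["xyz"],c);print(n,d["confidence"],q.round(4),px("wrist",q))
E
```

```text
[0.52554719 0.17081461 0.298003  ] -7.101176720477043 [-3.88224953e-05  3.97132425e-04 -9.99999920e-01] 2.175
nest_home 0.79 [0.6105 0.1593 0.0094] [319. 126.]
nest_home 0.77 [0.2894 0.1891 0.0106] [326. 366.]
vial 0.67 [ 0.3639 -0.241   0.008 ] [641. 281.]
```

View pics/wr1.png

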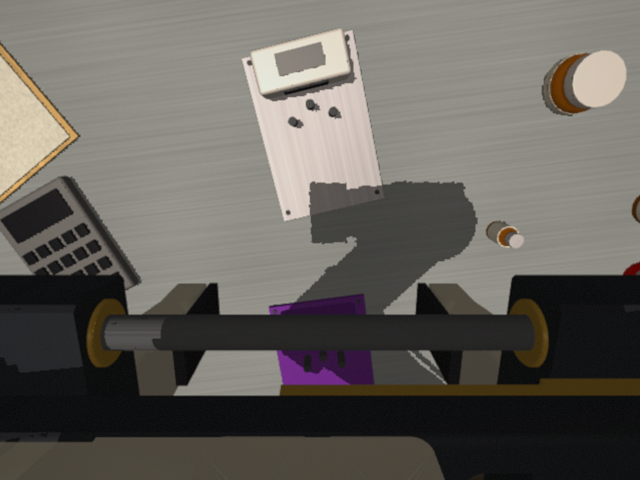

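The white reader is upper centre: plate corners (243,58), (353,30), (383,195), (286,221); pins (310,104), (292,122), (333,112). Next I fit the model to these points.

Run:
```python
from h import *
im=cv2.imread("pics/wr1.png");g=cv2.cvtColor(im,cv2.COLOR_BGR2GRAY)
c=cv2.cornerSubPix(g,np.float32([(243,59),(353,30),(383,195),(286,221)]).reshape(-1,1,2),(5,5),(-1,-1),(3,50,.01)).reshape(-1,2)
print(c)
cw=np.array([ray("wrist",p,.008)[:2] for p in c])*1000
M=np.float32([(95,65),(95,-65),(-100,-65),(-100,65)])
A,_=cv2.estimateAffinePartial2D(M,cw.astype(np.float32))
print(A,"yaw",np.degrees(np.arctan2(A[1,0],A[0,0])),"scale",np.hypot(A[0,0],A[1,0]))
print((A[:,:2]@M.T+A[:,2:]).T-cw)
th=np.arctan2(A[1,0],A[0,0]);r=np.array([[np.cos(th),-np.sin(th)],[np.sin(th),np.cos(th)]]);h=(A@[0,0,1])
for z in(8,38):
  for q in((27,0),(13.5,23.4),(13.5,-23.4)):print(z,px("wrist",np.r_[r@np.array(q)+h,z]/1000))
print("to vial look",rel([.455,-.2,.25]))
cv2.imwrite("pics/pins.png",cv2.resize(im[80:150,260:370],None,fx=6,fy=6))
```

```text
[[244.2907    60.4573  ]
 [348.14618   32.414886]
 [383.       195.      ]
 [286.091    217.36574 ]]
[[ 9.57214211e-01 -1.07164945e-01  6.08183179e+02]
 [ 1.07164945e-01  9.57214211e-01  1.62791576e+02]] yaw 6.38795058810004 scale 0.9631943579498259
[[-0.0378167  -0.20898488]
 [-0.38091157 -3.84987808]
 [ 0.31345093 -0.05670445]
 [-0.27566854  0.26567922]]
8 [311. 105.]
8 [295. 122.]
8 [333. 112.]
38 [311. 103.]
38 [293. 120.]
38 [334. 110.]
to vial look [-24.6 377.5  47.9]
```

View pics/pins.png

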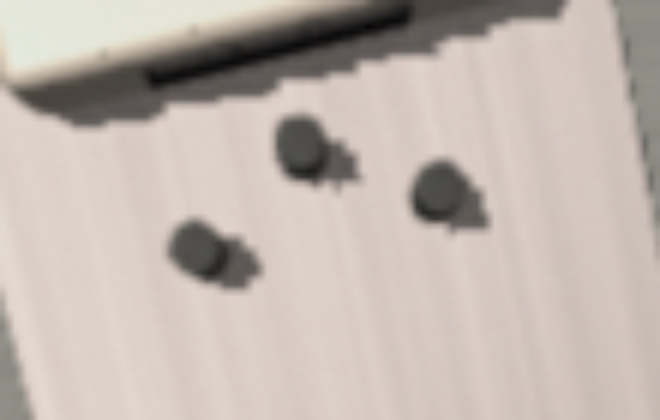

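Pins sit at (310,103), (292,121) and (333,111) in the wrist picture and match the fit: home ≈ (0.608, 0.162), yaw 6.4°. Next I move over the vial.

Call:
{"method": "arm_command", "body": {
  "moves": [
    [[-3,60,6,0,0,0,1],[-3,60,6,0,0,0,1],[-3,60,6,0,0,0,1],[-3,60,6,0,0,0,1],[-3,60,6,0,0,0,1],[-3,60,6,0,0,0,1],[-1,60,6,0,0,0,1],[0,0,0,0,0,0,1]]
  ]
}}

```text
time: 3.32
position: [0.4542, -0.246, 0.255]
tool_rot: [0.0, 0.998, -0.063, -0.001]
ft_force: [-0.9, 0.1, -0.7]
width: 1.003
grasp_force: 0.0
```

Call:
{"method": "arm_command", "body": {
  "moves": [
    [[0,0,0,0,0,0,1]]
  ]
}}

```text
time: 3.45
position: [0.4554, -0.2432, 0.2558]
tool_rot: [-0.0, 0.998, -0.061, -0.0]
ft_force: [-0.1, -0.0, -0.0]
width: 1.002
grasp_force: 0.0
```

Run:
```python
from h import *
p,R,y,s=st();print(p,y,s["time"])
c=camera_params("wrist");im=snapshot("wrist");save("wr2",im)
for d in tip_of("wrist","vial")[:4]:
    q=w("wrist",d["xyz"],c);print(d["confidence"],q.round(4),px("wrist",q),rel([q[0],q[1],.013]))
```

```text
[ 0.45540425 -0.24315266  0.25583813] -7.049580682499689 3.45
0.71 [ 0.3652 -0.2421  0.0058] [326. 277.] [-90.   10.7 243.2]
0.65 [ 4.588e-01 -2.499e-01 -2.000e-04] [324. 199.] [  3.8   7.2 243.2]
0.56 [ 0.5498 -0.2632  0.0033] [326. 116.] [ 95.7   9.4 243.2]
```

View pics/wr2.png

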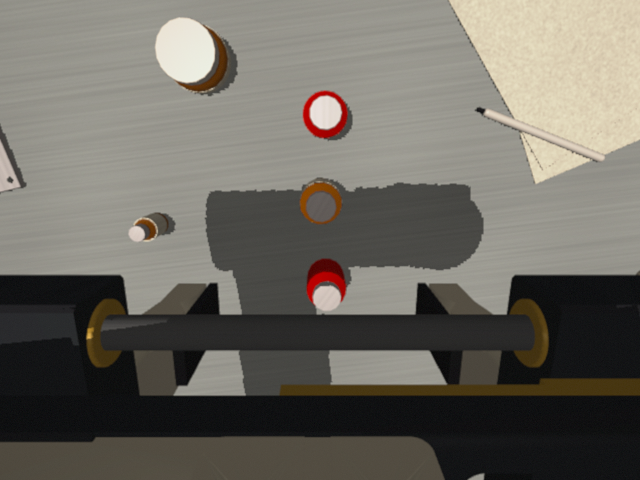

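The vial cap is at (321,203) between the red caps (325,112) and (327,296); the fingers close across the red row, so they have room. Descending.

Call:
{"method": "arm_command", "body": {
  "moves": [
    [[5,8,20,0,0,0,1],[0,0,45,0,0,0,1],[0,0,45,0,0,0,1],[0,0,45,0,0,0,1],[0,0,40,0,0,0,1],[0,0,25,0,0,0,1],[0,0,15,0,0,0,1],[0,0,8,0,0,0,1]]
  ],
  "force": 15
}}

```text
time: 4.55
position: [0.4598, -0.2514, 0.0129]
tool_rot: [0.0, 0.998, -0.061, 0.0]
ft_force: [0.1, -0.2, 0.5]
width: 1.0
grasp_force: 0.0
```

Call:
{"method": "arm_command", "body": {
  "moves": [
    [[0,0,0,0,0,0,-1],[0,0,0,0,0,0,-1],[0,0,0,0,0,0,-1],[0,0,0,0,0,0,-1],[0,0,0,0,0,0,-1],[0,0,0,0,0,0,-1]]
  ],
  "force": 15
}}

```text
time: 5.3
position: [0.4595, -0.2522, 0.0134]
tool_rot: [0.0, 0.998, -0.061, 0.0]
ft_force: [-1.0, 2.4, 2.8]
width: 0.493
grasp_force: 15.0
```

Call:
{"method": "arm_command", "body": {
  "moves": [
    [[0,0,-20,0,0,0,-1],[0,0,-45,0,0,0,-1],[0,0,-45,0,0,0,-1],[7,-30,0,0,0,0,-1],[7,-55,0,0,0,0,-1],[7,-55,0,0,0,0,-1],[7,-55,0,0,0,0,-1],[7,-55,0,0,0,0,-1]]
  ]
}}

```text
time: 6.3
position: [0.5245, -0.0067, 0.123]
tool_rot: [0.0, 0.998, -0.062, -0.0]
ft_force: [1.0, -0.6, -0.7]
width: 0.491
grasp_force: 15.0
```

Call:
{"method": "arm_command", "body": {
  "moves": [
    [[7,-55,0,0,0,0,-1],[7,-55,0,0,0,0,-1],[7,-40,0,0,0,0,-1],[2,-20,0,0,0,0,-1],[0,0,0,0,0,-6.7,-1],[0,0,0,0,0,-6.7,-1],[0,0,0,0,0,0,-1],[0,0,0,0,0,0,-1]]
  ]
}}

```text
time: 7.3
position: [0.5682, 0.1571, 0.123]
tool_rot: [0.0, 0.999, 0.054, -0.0]
ft_force: [0.2, -0.7, 0.3]
width: 0.489
grasp_force: 15.0
```

Run:
```python
from h import *
p,R,y,s=st();print(p,y,s["time"],rel([.568,.1575,.0215]),s["width"])
c=camera_params("side");im=snapshot("side")
for n in("vial","nest_home"):
  for d in tip_of("side",n)[:4]:
    q=w("side",d["xyz"],c);print(n,d["confidence"],q.round(4))
```

```text
[0.56817644 0.15708285 0.12297245] 6.176153723753314 7.3 [-1.000e-01 -4.000e-01  1.015e+02] 0.4887632316307614
vial 0.82 [ 0.549  -0.2628  0.0006]
vial 0.61 [ 0.3669 -0.2405  0.001 ]
vial 0.56 [0.5732 0.1508 0.1069]
nest_home 0.92 [0.2954 0.1863 0.0062]
nest_home 0.82 [0.6064 0.1647 0.0078]
nest_home 0.72 [ 0.4547 -0.0555  0.0028]
nest_home 0.69 [0.5731 0.1526 0.113 ]
```

Call:
{"method": "arm_command", "body": {
  "moves": [
    [[0,0,40,0,0,0,-1],[0,0,35,0,0,0,-1],[0,0,18,0,0,0,-1],[0,0,6,0,0,0,-1],[0,0,1.5,0,0,0,-1],[0,0,0,0,0,0,-1]]
  ]
}}

```text
time: 8.2
position: [0.5689, 0.1578, 0.0234]
tool_rot: [-0.0, 0.998, 0.055, 0.001]
ft_force: [-0.3, -0.7, -0.2]
width: 0.49
grasp_force: 15.0
```

Call:
{"method": "arm_command", "body": {
  "moves": [
    [[0,0,0.7,0,0,0,-1],[0,0,0,0,0,0,-1]]
  ]
}}

```text
time: 8.45
position: [0.5686, 0.1577, 0.0224]
tool_rot: [-0.0, 0.998, 0.055, 0.0]
ft_force: [0.4, -1.0, -1.0]
width: 0.487
grasp_force: 15.0
```

Call:
{"method": "arm_command", "body": {
  "moves": [
    [[0,0,0.6,0,0,0,-1],[0,0,0.5,0,0,0,-1],[0,0,0,0,0,0,-1]]
  ]
}}

```text
time: 8.82
position: [0.5685, 0.1576, 0.0214]
tool_rot: [-0.0, 0.998, 0.056, 0.0]
ft_force: [-2.4, 0.2, 5.5]
width: 0.491
grasp_force: 15.0
```

Call:
{"method": "arm_command", "body": {
  "moves": [
    [[0,0,0,0,0,0,0.3],[0,0,0,0,0,0,0.8],[0,0,0,0,0,0,0.8],[0,0,0,0,0,0,0.8],[0,0,0,0,0,0,0.8],[0,0,-20,0,0,0,0.8],[0,0,-45,0,0,0,0.8],[0,0,-45,0,0,0,0.8]]
  ]
}}

```text
time: 9.82
position: [0.5681, 0.1573, 0.1317]
tool_rot: [0.0, 0.998, 0.055, -0.0]
ft_force: [0.7, -0.5, -0.4]
width: 0.899
grasp_force: 0.0
```

Call:
{"method": "arm_command", "body": {
  "moves": [
    [[-40,0,-20,0,0,0,-1],[-40,0,0,0,0,0,-1],[0,0,0,0,0,0,-1],[0,0,0,0,0,0,-1],[0,0,0,0,0,0,-1]]
  ]
}}

```text
time: 10.45
position: [0.4895, 0.1489, 0.1505]
tool_rot: [0.0, 0.998, 0.055, -0.0]
ft_force: [-0.7, -0.6, -0.4]
width: 0.394
grasp_force: 0.0
```

Run:
```python
from h import *
p,R,y,s=st();print(p,y,s["time"],s["width"])
c=camera_params("wrist");im=snapshot("wrist");save("wr3",im)
for n in("vial","nest_home"):
  for d in tip_of("wrist",n)[:3]:
    q=w("wrist",d["xyz"],c);print(n,d["confidence"],q.round(4),px("wrist",q))
```

```text
[0.48945    0.14886284 0.15053548] 6.343652209122912 10.45 0.39379000226930844
vial 0.71 [0.5709 0.1546 0.0071] [321. 125.]
nest_home 0.88 [0.6077 0.1572 0.0096] [323.  76.]
```

View pics/wr3.png

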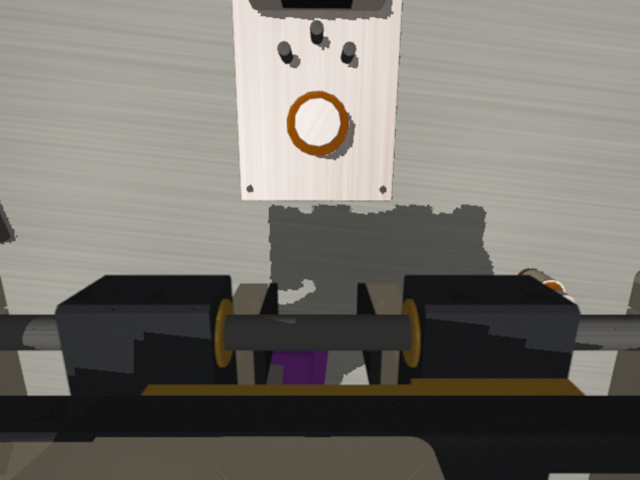

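The vial stands upright at (318,123), centred on the pins (317,30), (285,50), (349,52). Next I lower the closed fingers behind it and tilt the tips forward.

Call:
{"method": "arm_command", "body": {
  "moves": [
    [[8,0,30,0,0,0,-1],[8,0,40,0,0,0,-1],[4,0,35,0,0,0,-1],[0,0,18,0,0,0,-1],[0,0,8,0,0,0,-1],[0,0,3,0,0,0,-1],[0,0,0,0,5,0,-1],[0,0,0,0,5,0,-1]]
  ]
}}

```text
time: 11.6
position: [0.51, 0.1523, 0.0179]
tool_rot: [-0.006, 0.994, 0.055, 0.089]
ft_force: [1.0, -1.4, 0.8]
width: 0.009
grasp_force: 0.0
```

Run:
```python
from h import *
p,R,y,s=st();print(p,R[:,2],s["time"],s["width"])
h=np.array([.608,.162]);u=np.array([np.cos(np.radians(6.4)),np.sin(np.radians(6.4))])
for k in(-65,-33,-30):
    print(k,rel(np.r_[h+u*k/1000,.016]))
```

```text
[0.50999771 0.15234547 0.01790957] [ 0.17674537  0.02206816 -0.98400918] 11.6 0.009256342557388641
-65 [32.6  1.3  7.8]
-33 [64.1  1.3 13.5]
-30 [67.   1.3 14.1]
```

Call:
{"method": "arm_command", "body": {
  "moves": [
    [[8,1.3,1.4,0,0,0,-1],[8,0,1.4,0,0,0,-1],[5,0,0.9,0,0,0,-1],[4,0,0.7,0,0,0,-1],[4,0,0.7,0,0,0,-1],[4,0,0.7,0,0,0,-1],[4,0,0.7,0,0,0,-1],[4,0,0.7,0,0,0,-1]]
  ]
}}

```text
time: 12.6
position: [0.5503, 0.1542, 0.0167]
tool_rot: [-0.005, 0.995, 0.055, 0.087]
ft_force: [0.5, 0.4, 1.2]
width: 0.012
grasp_force: 0.4
```

Call:
{"method": "arm_command", "body": {
  "moves": [
    [[4,0,0.7,0,0,0,-1],[4,0,0.7,0,0,0,-1],[4,0,0.7,0,0,0,-1],[3,0,0.5,0,0,0,-1],[3,0,0.5,0,0,0,-1],[2,0,0.3,0,0,0,-1],[0,0,0,0,0,0,-1]]
  ]
}}

```text
time: 13.48
position: [0.5705, 0.1565, 0.0169]
tool_rot: [-0.005, 0.995, 0.055, 0.087]
ft_force: [-0.5, 0.3, 0.3]
width: 0.004
grasp_force: 0.2
```

Run:
```python
from h import *
p,R,y,s=st();print(p,s["time"],s["ft_force"])
h=np.array([.608,.162]);u=np.array([np.cos(np.radians(6.4)),np.sin(np.radians(6.4))])
print("to go",rel(np.r_[h-u*.0314,p[2]]))
c=camera_params("wrist");im=snapshot("wrist")
save("wr4",im)
for d in tip_of("wrist","vial")[:2]: print(d["confidence"],w("wrist",d["xyz"],c))
```

```text
[0.5705161  0.15648595 0.01690295] 13.475 [-0.51557308  0.29810251  0.25569906]
to go [ 6.4 -1.3  1.1]
0.63 [0.59384603 0.15508651 0.00855133]
```

View pics/wr4.png

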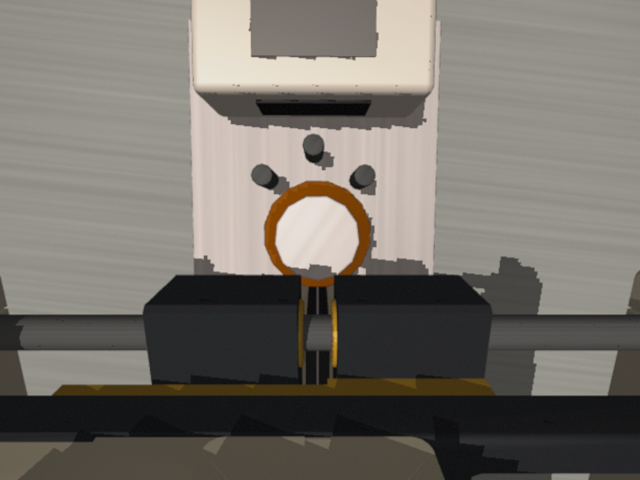

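The vial is at (317,233), still upright, with a gap left to the pins (263,175), (313,147), (362,176). I'm going on in small steps and watching the force.

Call:
{"method": "arm_command", "body": {
  "moves": [
    [[1.5,0,0.25,0,0,0,-1],[1.5,0,0.25,0,0,0,-1],[1,0,0.2,0,0,0,-1],[1,0,0.2,0,0,0,-1],[0,0,0,0,0,0,-1]]
  ]
}}

```text
time: 14.2
position: [0.5755, 0.157, 0.0169]
tool_rot: [-0.005, 0.995, 0.055, 0.087]
ft_force: [-0.1, -0.7, -0.9]
width: 0.007
grasp_force: 0.3
```

Call:
{"method": "arm_command", "body": {
  "moves": [
    [[0.5,0,0.1,0,0,0,-1],[0.5,0,0.1,0,0,0,-1],[0,0,0,0,0,0,-1]]
  ]
}}

```text
time: 14.58
position: [0.5765, 0.1571, 0.0169]
tool_rot: [-0.005, 0.995, 0.055, 0.087]
ft_force: [-0.0, -0.3, -0.3]
width: 0.009
grasp_force: 0.3
```

Call:
{"method": "arm_command", "body": {
  "moves": [
    [[0.5,0,0.1,0,0,0,-1],[0.5,0,0.1,0,0,0,-1],[0,0,0,0,0,0,-1]]
  ]
}}

```text
time: 14.95
position: [0.5775, 0.1573, 0.0169]
tool_rot: [-0.005, 0.995, 0.055, 0.087]
ft_force: [-0.9, -0.0, 0.3]
width: 0.002
grasp_force: 0.3
```

Call:
{"method": "arm_command", "body": {
  "moves": [
    [[0.5,0,0.1,0,0,0,-1],[0.5,0,0.1,0,0,0,-1],[0,0,0,0,0,0,-1]]
  ]
}}

```text
time: 15.32
position: [0.5786, 0.1574, 0.0169]
tool_rot: [-0.005, 0.995, 0.055, 0.087]
ft_force: [-1.2, -0.7, 0.2]
width: 0.006
grasp_force: 0.3
```

Run:
```python
from h import *
p,R,y,s=st();print(p,s["time"],s["ft_force"])
im=snapshot("wrist")
cv2.imwrite("pics/wr5.png",cv2.resize(im[100:300,200:430,::-1],None,fx=3,fy=2.9))
```

```text
[0.57856237 0.15741041 0.01685689] 15.325 [-1.1537772  -0.6719723   0.22390889]
```

View pics/wr5.png

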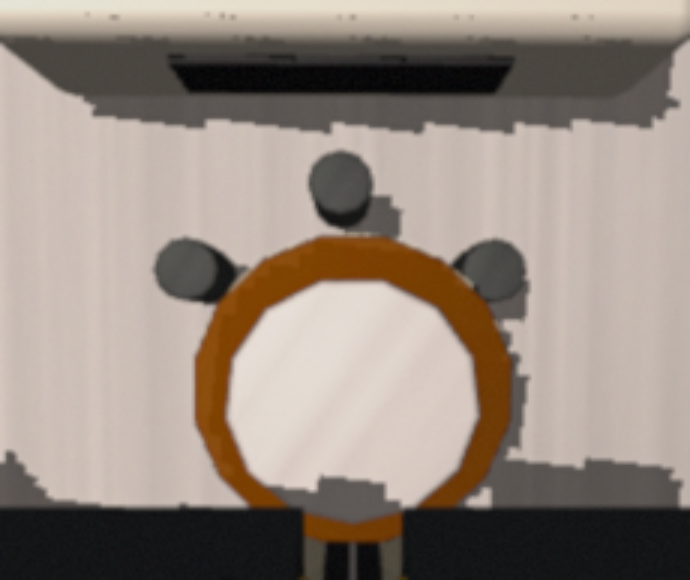

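The vial almost touches the pins (tops at crop (340,182), (187,268), (495,268)), with a millimetre or two left. I continue until the force rises.

Call:
{"method": "arm_command", "body": {
  "moves": [
    [[0.5,0,0.1,0,0,0,-1],[0.5,0,0.1,0,0,0,-1],[0,0,0,0,0,0,-1]]
  ]
}}

```text
time: 15.75
position: [0.5795, 0.1575, 0.0168]
tool_rot: [-0.005, 0.995, 0.055, 0.087]
ft_force: [-1.2, -0.4, 0.6]
width: 0.007
grasp_force: 0.3
```

Call:
{"method": "arm_command", "body": {
  "moves": [
    [[0.5,0,0.1,0,0,0,-1],[0.5,0,0.1,0,0,0,-1],[0,0,0,0,0,0,-1]]
  ]
}}

```text
time: 16.12
position: [0.5804, 0.1576, 0.0167]
tool_rot: [-0.005, 0.995, 0.055, 0.087]
ft_force: [-1.5, -0.0, 0.5]
width: 0.007
grasp_force: 0.8
```

Call:
{"method": "arm_command", "body": {
  "moves": [
    [[0.5,0,0.1,0,0,0,-1],[0,0,0,0,0,0,-1]]
  ]
}}

```text
time: 16.38
position: [0.5808, 0.1577, 0.0167]
tool_rot: [-0.005, 0.995, 0.055, 0.087]
ft_force: [-3.9, 1.6, 1.3]
width: -0.001
grasp_force: 1.6
```

Call:
{"method": "arm_command", "body": {
  "moves": [
    [[0.5,0,0.1,0,0,0,-1],[0,0,0,0,0,0,-1]]
  ]
}}

```text
time: 16.62
position: [0.5811, 0.1576, 0.0167]
tool_rot: [-0.005, 0.995, 0.055, 0.087]
ft_force: [-6.1, 1.9, 4.3]
width: 0.002
grasp_force: 2.6
```

The push force rose to about 6 N, so the vial is against the pins. Backing away.

Call:
{"method": "arm_command", "body": {
  "moves": [
    [[-2,0,-0.3,0,0,0,-1],[-10,0,-1.8,0,0,0,-1],[-25,0,-4.4,0,0,0,-1],[-30,0,-20,0,0,0,-1],[-20,0,-40,0,0,0,-1],[0,0,-40,0,0,0,-1],[0,0,0,0,0,0,-1],[0,0,0,0,0,0,-1]]
  ]
}}

```text
time: 17.62
position: [0.4777, 0.1461, 0.1065]
tool_rot: [-0.005, 0.995, 0.055, 0.087]
ft_force: [1.1, -0.4, -0.8]
width: 0.007
grasp_force: 0.0
```

Run:
```python
from h import *
p,R,y,s=st();print(p,s["time"],s["ft_force"])
c=camera_params("wrist");im=snapshot("wrist")
for n in("vial","nest_home"):
  for d in tip_of("wrist",n)[:2]: q=w("wrist",d["xyz"],c);print(n,d["confidence"],q,px("wrist",q))
u,v=px("wrist",[.608,.162,.03]).astype(int);print(u,v)
v0=max(0,v-110);u0=max(0,u-110)
cv2.imwrite("pics/wr6.png",cv2.resize(im[v0:v0+200,u0:u0+230,::-1],None,fx=3,fy=3))
```

```text
[0.47772412 0.14607417 0.10651529] 17.625 [ 1.14325155 -0.35430718 -0.77107751]
vial 0.71 [0.60795593 0.15838716 0.00850701] [320.  81.]
315 70
```

View pics/wr6.png

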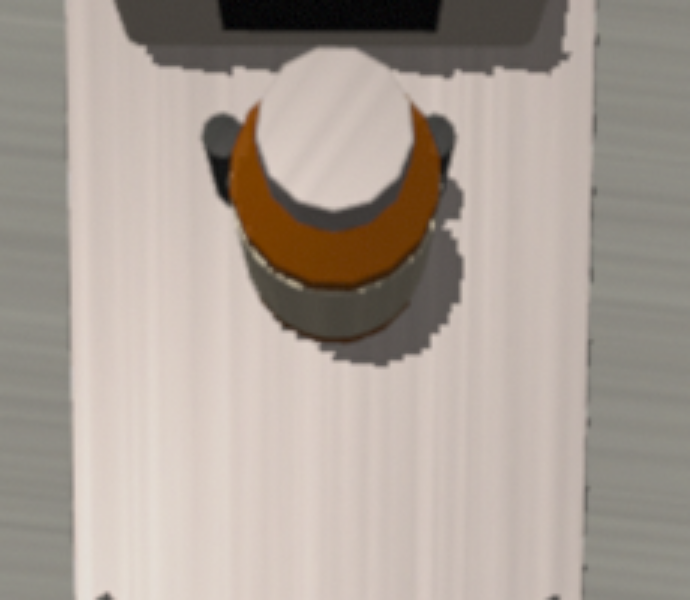

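The vial stands upright at crop (335,190), centred between the side pins (222,150) and (437,150), and the robot is clear. Handing in.

```bash
python3 -c "
from bench import ctrl
print(ctrl.sign_off())"
```

```text
the job is handed in; nothing more can be done
None
```

The mid-sized vial is home: I set it down about 40 mm short, released it, and nudged it until the force rose at the pins. The arm then backed clear, the small vial and jar were not touched, and I handed the job in at about 18 s (no verdict was returned).

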